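# Clamp the slide tray square in the twin-screw squash press

## Task

Slide the tray with the glass slide fully home in the press, then raise it with the two knobs, turning them alternately in small steps so that neither side ever gets more than about 4 mm ahead of the other, until the tray is level and both spring feet under the bridge press the glass firmly, about 25 N each. Do not overtighten, or the glass cracks, and do not knock over the vial beside the press.

Things in the scene. Friction and masses are not known exactly. Their poses are not given: they have to be found in the camera images.
- press: fixed grey twin-screw press, 150 (x) x 224 (y) x 106 mm. Origin on the table midway between its screws; +x to its back, +y to its left. Deck 18 mm above the table, x = -100 to +50 mm, with two guides 121 mm apart and 42 mm high, and a rear stop with its face at x = +38 mm. Two lifters (rails along x at y = +50 and -50 mm) rise out of grooves in the deck as the knobs turn
- tray_home (a point): point on the press base (press x = -30 mm, y = 0, z = 18 mm) where the origin of the tray comes to lie when the tray is against the rear stop
- slide_tray: loose aluminium tray, 136 (x) x 116 (y) x 10 mm, 0.2 to 0.42 kg, in the guides (2.5 mm play a side), drawn out 25 to 45 mm to the front. Origin at the centre of its underside, +x to the rear stop, +y left. A glass slide is fixed across it 30 mm behind the origin, its top 14 mm above the underside. The lifters carry it 50 mm left and right of its middle: 4 mm difference tilts it 0.04 rad
- tray_grip (a point): in the tray's upright black finger grip, a block 28 (x) x 14 (y) mm that stands from 10 to 52 mm above the tray's underside, 52 mm in front of the tray's origin; this point is on its axis, 36 mm above the underside. Pinch it across y and push along the tray's +x until the tray meets the stop
- knob_left_grip (a point): on the axis of the left knob (press y = +75 mm), 94 mm above the table: height at which to grip. Round black ribbed knob, 36 mm across (39 over the ribs), vertical axis, from 76 to 106 mm above the table; it does not move up or down. It may be gripped at any angle
- knob_right_grip (a point): the same on the right knob (press y = -75 mm)
- knob_left (a joint): turn of the left knob, 0 to 6 rad, 0 to 0.3 at the start, grows clockwise seen from above; each rad raises the left lifter 3 mm. The lifter meets the tray at 0.33; if level, the glass meets the feet somewhere from 1.5 to 2.8. Friction 0.15 N m keeps it where it is left; F newtons on the lifter add 0.003 x F N m against raising (25 N a side: 0.075 N m) and help lowering
- knob_right (a joint): the same for the right knob and the right lifter. With a knob held still after a turn, the twist felt at the wrist shifts by the load's share; friction may point either way then, so compare with turns made before the glass touched, or rock the knob a little both ways and take the mean
- vial_mid (a point): half-way up a capped vial, 27 mm across and 64 mm high, standing loose on the table beside the press
- bridge: fixed crosspiece of the press over the tray, 36 (x) x 220 (y) x 14 mm, underside (its origin) 58 mm and top 72 mm above the table; the knobs stand on it. Under it, at y = +38 and -38 mm, hang two sprung rubber feet 25 mm across, each giving 10 N per mm. Their common height is set anew each time: undersides 35.5 to 39.5 mm above the table, so contact has to be felt

How it is judged:
By the outcome, as a careful person would: the job done as asked, in the order asked, and still so for the second after the job is handed in, with the robot touching nothing.
It also fails if it takes over 72 s, if anything falls off the work surface, if the arm or the gripper's body presses on something with over 40 N, if the wrist force passes 120 N, or if a joint passes its speed limit or range.

## Robot

A 7-joint arm with a two-finger parallel gripper is mounted at the origin on a cart in front of the work surface, level with it; the furniture and walls round the work are solid. World frame = base frame: x ahead of the robot, y to its left, z up, the work surface at z = 0. Lengths are in m, angles in rad, forces in N, time in s.
With the tool pointing down it reaches from about 0.4 to 0.875 m from the base axis. Payload 6.5 kg.
Tool frame: the origin (TCP) lies on the centre line of the jaws, within the pads' length; the fingertips stand 19 mm ahead of it and the grasp point (between the pads) is the TCP; z points along the fingers, y is the line along which they close (so a half turn about z gives the same grasp; the last joint's range is limited). The gripper opens to 85 mm and grips with 20 to 120 N. Pads are 22 mm wide; open, the fingers measure 114 mm over their backs; the gripper's body (76 mm by 85 mm) begins 54 mm behind the grasp point. The pads swing forward as they close: fully open they stand 13 mm farther back than shut.
Start: joints at [1.259, 0.536, -0.004, 1.538, 0.003, 1.067, -0.071], TCP at [0.158, -0.63, 0.25] pointing down, gripper open.
Joint ranges: [-2.7, 2.7], [-0.37, 2.16], [-1.27, 1.26], [0.24, 2.4], [-1.31, 4.45], [0.19, 1.91], [-2.76, 2.76]. Speed limits (rad/s): [2.39, 2.39, 3.14, 3.14, 3.14, 3.14, 3.14].

## Interface

Orientations are given as a rotation vector (axis times angle).
In Python, from workcell import read_state, snapshot, calibration, hand_in gives the robot as it stands.
- The arm moves only by the tool servo_tool, never from a script. Its arguments are lists of equal length, an entry for each row: "slide": the shift along the tool's x, y, z in mm, a list of three; "roll": the turn about the tool's z in degrees. In form: {"slide": [[x, y, z], ...], "roll": [roll, ...]}. A call has 1 to 10 rows; each row is the pose to reach, as a shift and turn from the pose commanded when the call began, along the tool's axes at that moment; what a row does not reach only later rows make up. A row lasts 1/10 s, in which the tool goes at most 50 mm and 8.59 degrees, less where a joint would pass 70% of its speed; a pose out of reach is approached as far as the arm can. A call with a gripper value outside its range is refused whole. "grip" is the finger opening in mm, from 0 to 85.4, set as the call begins (left out, the last holds). The fingers move at their own pace and stop on an object; "squeeze" is the grip in N (left out, the last holds). Time passes only in rows, so rows that repeat a pose let the fingers close. It gives the time, the measured TCP pose, the force, the opening and the grip force at its end, in the units of the state.
- read_state(): the state, without advancing time (a new reading comes with each control period).
- snapshot(name): name is "scene" or "top"; returns (picture, depth): 420x560x3 uint8, red, green, blue; 420x560 float32, m along the optical axis (not along the pixel's ray), 0 where there is no reading.
- calibration(name): a dict with "intrinsics" (3x3 intrinsics, pixels), "view" (4x4, takes a point from world to camera coordinates). Camera axes: x right, y down, z forward; pixel columns grow to the right and rows downward; lengths in m; the calibration is good to about 2 mm. A picture is of the moment at which its call begins. calibration takes no time and is no camera call.
- hand_in(): hands the job in; it is judged then, once.
The state is a dict: "t": time; "joint_pos": joint angles; "joint_vel": joint speeds; "tau": joint torques, N m; "tool_pos": TCP position; "tool_rot": TCP orientation; "wrist_force": force on the tool from outside, world axes, zero at the start; "torque": the same for the moment, N m; "width": finger opening in m; "gripper_force": force on a finger pad.
Only numpy, scipy, OpenCV 4.12 (cv2) and the standard library are available. Lean on these libraries where they do the work, as an engineer would, in place of code of your own. Each camera call takes 0.05 s, during which the arm holds its last target. There are 200 camera calls.

## Working session

There is one attempt and no reset: what is moved stays moved. The work goes in short steps, Python scripts to look and compute and a tool call to move; the robot and the scene stay as the last step left them, time stands still between calls to the robot, and variables do not carry over. Pictures are saved under pics/ and viewed, at most 10 in all, crops included, and the job is handed in when it is done.

Besides the shell and the picture viewer there is one more tool, called as name(argument=value, ...) on one line, values as JSON. servo_tool: Moves the arm, as the interface text tells. Its arguments: {"type":"object","properties":{"slide":{"type":"array"},"roll":{"type":"array"},"grip":{"type":"number"},"squeeze":{"type":"number"}},"required":["slide","roll"]}

```bash
mkdir -p pics; ls; python3 - <<'E'
from workcell import *
import cv2,numpy as np
s=read_state();print({k:np.round(v,3).tolist() for k,v in s.items()})
for n in("scene","top"):
    p,d=snapshot(n);np.savez('pics/%s0.npz'%n,p=p,d=d);cv2.imwrite('pics/%s0.png'%n,p[:,:,::-1])
    c=calibration(n);print(np.round(c['intrinsics'],1).tolist(),np.round(c['view'],3).tolist())
E
```

```text
pics
{'t': 0.0, 'joint_pos': [1.259, 0.537, -0.004, 1.539, 0.003, 1.067, -0.071], 'joint_vel': [-0.0, -0.0, 0.001, -0.0, 0.001, 0.0, -0.001], 'tau': [-0.001, -58.341, 1.048, -25.911, 0.012, 0.01, -0.0], 'tool_pos': [0.158, -0.63, 0.249], 'tool_rot': [-3.116, -0.385, 0.001], 'wrist_force': [-0.127, 0.339, 0.32], 'torque': [0.018, 0.006, 0.049], 'gripper_force': 0.0, 'width': 0.085}
[[527.7, 0.0, 282.1], [0.0, 527.7, 213.5], [0.0, 0.0, 1.0]] [[-0.85, -0.526, 0.009, 0.335], [-0.265, 0.414, -0.871, 0.319], [0.454, -0.743, -0.491, 0.637], [0.0, 0.0, 0.0, 1.0]]
[[428.2, 0.0, 275.4], [0.0, 428.2, 214.9], [0.0, 0.0, 1.0]] [[0.021, -1.0, -0.02, -0.226], [-0.988, -0.018, -0.151, 0.528], [0.151, 0.023, -0.988, 0.88], [0.0, 0.0, 0.0, 1.0]]
```

View pics/scene0.png

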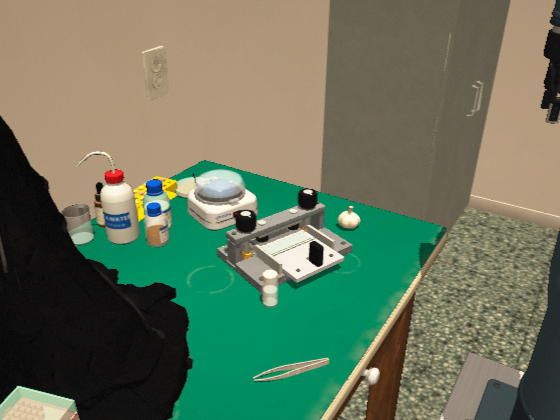

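View pics/top0.png

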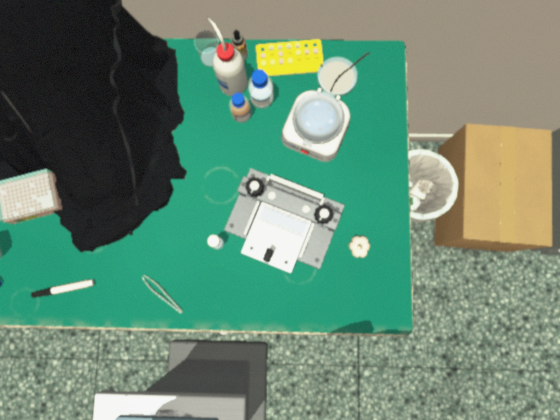

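The scene view shows the press with its two knobs and the tray drawn out. In the top view the left knob is at (255,186), the right knob at (324,213), the grip at (268,254) and the vial at (215,241). Next I'll measure them.

```bash
cat > h.py <<'E'
from workcell import *
import cv2,numpy as np
from scipy.spatial.transform import Rotation as R
def ray(n,uv,z):
    c=calibration(n);K=np.array(c['intrinsics']);V=np.array(c['view'])
    Rm=V[:3,:3];o=-Rm.T@V[:3,3];d=Rm.T@np.linalg.solve(K,[uv[0],uv[1],1.]);return o+d*(z-o[2])/d[2]
def proj(n,P):
    c=calibration(n);K=np.array(c['intrinsics']);V=np.array(c['view']);q=K@(V[:3,:3]@P+V[:3,3]);return q[:2]/q[2]
def blobs(p,lo,hi,roi,amin=20):
    x0,y0,x1,y1=roi;m=cv2.inRange(p[y0:y1,x0:x1],lo,hi)
    n,l,s,c=cv2.connectedComponentsWithStats(m)
    return [(s[i].tolist(),(c[i]+[x0,y0]).round(1).tolist()) for i in range(1,n) if s[i,4]>=amin]
E
python3 - <<'E'
from h import *
t=np.load('pics/top0.npz');s=np.load('pics/scene0.npz')
for b in blobs(t['p'],(0,0,0),(60,60,60),(235,165,350,275)):print('top',b)
for b in blobs(s['p'],(0,0,0),(50,50,50),(220,180,340,280)):print('sc',b)
im=cv2.resize(t['p'][150:290,195:375],None,fx=4,fy=4,interpolation=cv2.INTER_CUBIC)
cv2.imwrite('pics/c1.png',im[:,:,::-1])
im=cv2.resize(s['p'][180:310,210:360],None,fx=4.5,fy=4.5,interpolation=cv2.INTER_CUBIC)
cv2.imwrite('pics/c2.png',im[:,:,::-1])
E
```

```text
top ([17, 15, 12, 16, 47], [258.9, 190.0])
sc ([78, 9, 20, 21, 279], [307.2, 199.6])
sc ([14, 30, 22, 23, 338], [245.2, 221.8])
sc ([68, 44, 11, 6, 38], [293.7, 226.9])
sc ([36, 56, 12, 6, 50], [261.8, 238.8])
sc ([89, 61, 14, 25, 274], [315.7, 253.3])
```

View pics/c1.png

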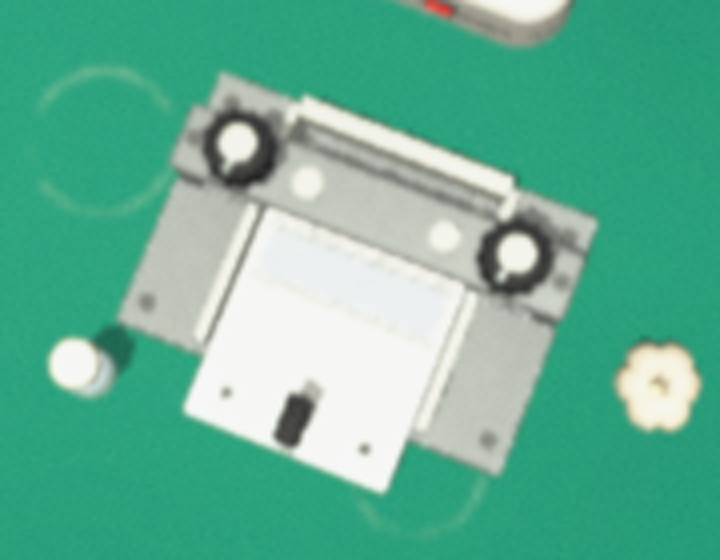

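View pics/c2.png

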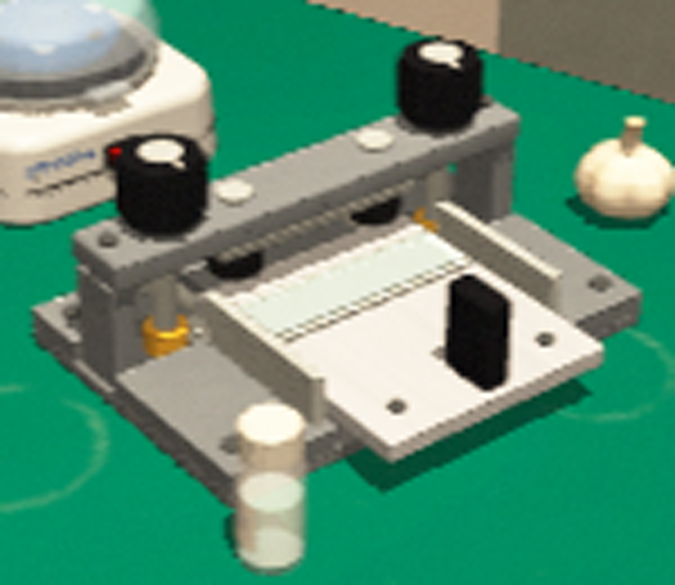

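The crops confirm this: in c1 the left knob's ring is centred at about (240,147) and the right at (516,255). The grip is at (295,420) and the vial cap at (75,363). The vial stands left of the press's front corner.

```bash
python3 - <<'E'
from h import *
f=lambda u,v:(u/4+195-.375,v/4+150-.375)
g=lambda u,v:(u/4.5+210-.39,v/4.5+180-.39)
def sec(uv1,uv2):  # two-view triangulation
    A=[];
    for n,uv in(('top',uv1),('scene',uv2)):
        a=ray(n,uv,0);b=ray(n,uv,.2);d=(b-a)/np.linalg.norm(b-a);A.append((a,d))
    (a,d),(b,e)=A;s=np.linalg.lstsq(np.c_[d,-e],b-a,rcond=None)[0];P=a+s[0]*d;Q=b+s[1]*e
    return np.round((P+Q)/2,4),round(np.linalg.norm(P-Q),4)
print('L cap top',ray('top',f(238,142),.106),'sc',ray('scene',g(162,152),.106),sec(f(238,142),g(162,152)))
print('R cap top',ray('top',f(516,253),.106),'sc',ray('scene',g(443,53),.106),sec(f(516,253),g(443,53)))
L=(ray('top',f(238,142),.106)+ray('scene',g(162,152),.106))/2;Rr=(ray('top',f(516,253),.106)+ray('scene',g(443,53),.106))/2
d=(L-Rr)[:2];print('dist',np.linalg.norm(d),'yaw',np.degrees(np.arctan2(-d[0],d[1])))
yaw=np.arctan2(-d[0],d[1]);o=(L+Rr)/2;o[2]=0
x=np.array([np.cos(yaw),np.sin(yaw),0]);y=np.array([-x[1],x[0],0])
print('origin',o)
# grip top face centre in scene
for P in (ray('scene',g(480,292),.070),ray('top',f(300,412),.07)):
  print('grip',P,'in press',(P-o)@x,(P-o)@y)
P=ray('top',f(75,362),.064);print('vial',P,ray('scene',g(272,425),.064),(P-o)@x,(P-o)@y)
for nm,uv in(('tray front corners',f(185,412)),('',f(387,492))):
  P=ray('top',uv,.028);print(nm,(P-o)@x,(P-o)@y)
for n in('top','scene'):
  for gd in(-79,-85,-91):
    print(n,gd,proj(n,o+x*gd/1000-[0,0,-.07]))
s=read_state();print(R.from_rotvec(s['tool_rot']).as_matrix().round(3))
np.savez('press.npz',o=o,yaw=yaw)
E
```

```text
L cap top [ 0.58118327 -0.17341125  0.106     ] sc [ 0.58318047 -0.17555397  0.106     ] (array([ 0.5812, -0.1734,  0.1076]), np.float64(0.0007))
R cap top [ 0.52733634 -0.3127713   0.106     ] sc [ 0.52944687 -0.31683982  0.106     ] (array([ 0.527 , -0.3125,  0.1085]), np.float64(0.0002))
dist 0.1502794867676491 yaw -20.97342391247468
origin [ 0.55528674 -0.24464409  0.        ]
grip [ 0.44681516 -0.20234245  0.07      ] in press -0.11642619434879668 0.0006732421750050421
grip [ 0.44895404 -0.20641364  0.07      ] in press -0.11297179557368514 -0.00236263582883392
vial [ 0.47282042 -0.08916183  0.064     ] [ 0.47285151 -0.08831673  0.064     ] -0.13265516109134812 0.11566344884191952
tray front corners -0.1342012434313253 0.05703117210359448
 -0.13280687269259442 -0.058889096201277455
top -79 [274.84261674 236.82461381]
top -85 [273.73676727 239.52663915]
top -91 [272.62890865 242.2335736 ]
scene -79 [303.47498475 235.61564369]
scene -85 [305.5260987  236.98938878]
scene -91 [307.59465194 238.37481393]
[[ 0.97   0.243 -0.001]
 [ 0.243 -0.97   0.001]
 [-0.    -0.002 -1.   ]]
```

servo_tool(slide=[[40, -36, 5], [80, -72, 15], [120, -107, 25], [160, -143, 35], [200, -179, 50], [240, -215, 65], [280, -250, 80], [320, -286, 90], [360, -322, 95], [383, -343, 100]], roll=[3, 7, 11, 15, 19, 23, 27, 31, 35, 35], grip=50, squeeze=30)

```text
t: 1.1
tool_pos: [0.4333, -0.2229, 0.1535]
tool_rot: [3.089, -0.574, -0.001]
wrist_force: [0.3, -0.2, 0.2]
width: 0.0501
gripper_force: 0.0
```

servo_tool(slide=[[0, 0, 0], [0, 0, 0]], roll=[0, 0])

```text
t: 1.3
tool_pos: [0.4329, -0.2235, 0.1536]
tool_rot: [-3.09, 0.565, 0.002]
wrist_force: [0.2, -0.7, -0.6]
width: 0.0498
gripper_force: 0.0
```

```bash
cat >> h.py <<'E'
def show(T=None):
    s=read_state();M=R.from_rotvec(s['tool_rot']).as_matrix();p=np.array(s['tool_pos'])
    yaw=np.degrees(np.arctan2(M[1,0],M[0,0]))
    print('t',round(s['t'],2),'p',p.round(4),'yaw',yaw.round(2),'j7',round(s['joint_pos'][6],3),'F',np.round(s['wrist_force'],2),'T',np.round(s['torque'],3),'w',round(s['width'],4))
    if T is not None: print('slide mm',(M.T@(np.array(T)-p)*1000).round(1))
E
python3 - <<'E'
from h import *
show([.4466,-.2040,.054])
p,d=snapshot('scene');cv2.imwrite('pics/s1.png',cv2.resize(p[130:330,180:400],None,fx=3.5,fy=2.9)[:,:,::-1])
E
```

```text
t 1.3 p [ 0.4329 -0.2235  0.1536] yaw -20.72 j7 -1.56 F [ 0.19 -0.72 -0.63] T [-0.02   0.066  0.065] w 0.0498
slide mm [  6.  -23.1  99.6]
```

View pics/s1.png

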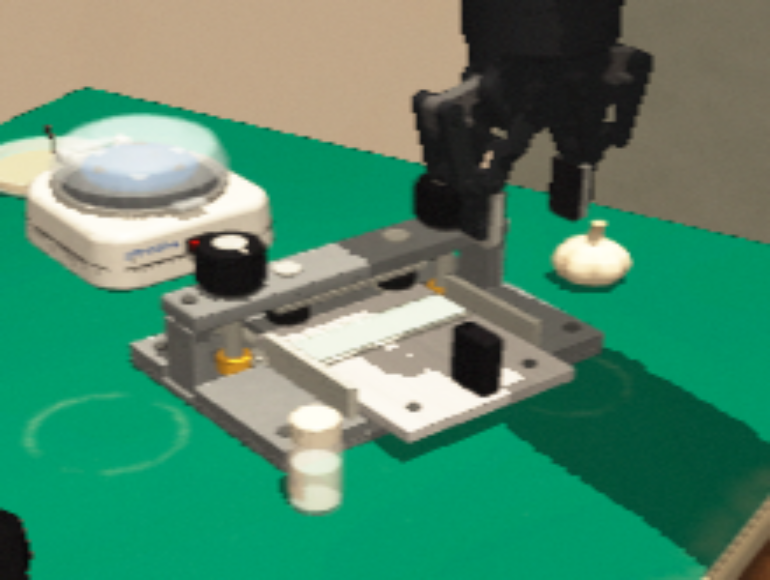

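The gripper hovers beside and above the tray grip, at about (480,360) in this crop, and nothing has been disturbed. I'll descend, pinch and push.

servo_tool(slide=[[3, -12, 15], [6, -23, 35], [6, -23, 60], [6, -23, 80], [6, -23, 92], [6, -23, 99], [6, -23, 99]], roll=[0, 0, 0, 0, 0, 0, 0])

```text
t: 2.05
tool_pos: [0.4458, -0.2061, 0.0546]
tool_rot: [3.089, -0.572, -0.001]
wrist_force: [-0.5, -0.2, 0.5]
width: 0.0497
gripper_force: 0.0
```

servo_tool(slide=[[0, 0, 0], [0, 0, 0], [0, 0, 0], [0, 0, 0]], roll=[0, 0, 0, 0], grip=8, squeeze=25)

```text
t: 2.45
tool_pos: [0.4471, -0.2055, 0.0558]
tool_rot: [3.089, -0.57, 0.002]
wrist_force: [-0.6, 0.3, 6.9]
width: 0.0141
gripper_force: 25.2
```

```bash
python3 - <<'E'
from h import *
show([.4466+.0327,-.2040-.0125,.054])
E
```

```text
t 2.45 p [ 0.4471 -0.2055  0.0558] yaw -20.91 j7 -1.619 F [-0.6   0.32  6.86] T [ 0.095  0.125 -0.034] w 0.0141
slide mm [34.  -1.2  1.8]
```

servo_tool(slide=[[2, 0, -1], [6, 0, -1], [11, 0, -1], [16, 0, -1], [21, 0, -1], [25, 0, -1], [28, 0, -1], [30, 0, -1]], roll=[0, 0, 0, 0, 0, 0, 0, 0])

```text
t: 3.25
tool_pos: [0.4747, -0.2162, 0.0559]
tool_rot: [3.089, -0.57, -0.0]
wrist_force: [-0.3, -0.0, -1.0]
width: 0.0134
gripper_force: 24.5
```

servo_tool(slide=[[1, 0, 0], [2, 0, 0], [3, 0, 0]], roll=[0, 0, 0])

```text
t: 3.55
tool_pos: [0.4772, -0.2171, 0.0559]
tool_rot: [-3.089, 0.57, 0.0]
wrist_force: [-1.0, 0.3, -0.6]
width: 0.0135
gripper_force: 24.5
```

servo_tool(slide=[[1, 0, 0], [2, 0, 0]], roll=[0, 0])

```text
t: 3.75
tool_pos: [0.4789, -0.2177, 0.0559]
tool_rot: [-3.089, 0.57, 0.001]
wrist_force: [-2.4, 1.3, -0.0]
width: 0.0136
gripper_force: 24.7
```

servo_tool(slide=[[1, 0, 0], [2, 0, 0]], roll=[0, 0])

```text
t: 3.95
tool_pos: [0.479, -0.2176, 0.0558]
tool_rot: [-3.089, 0.57, 0.007]
wrist_force: [-9.2, 3.9, 8.6]
width: 0.0136
gripper_force: 25.8
```

servo_tool(slide=[[1, 0, 0], [2, 0, 0]], roll=[0, 0])

```text
t: 4.15
tool_pos: [0.4791, -0.2177, 0.0557]
tool_rot: [-3.088, 0.57, 0.013]
wrist_force: [-13.9, 6.0, 16.0]
width: 0.0137
gripper_force: 26.9
```

servo_tool(slide=[[0, 0, 0], [1, 0, 0]], roll=[0, 0])

```text
t: 4.35
tool_pos: [0.4791, -0.2177, 0.0557]
tool_rot: [-3.088, 0.57, 0.016]
wrist_force: [-15.8, 7.6, 18.8]
width: 0.0136
gripper_force: 27.3
```

servo_tool(slide=[[-2, 0, 0], [-3, 0, 0], [-3, 0, 0]], roll=[0, 0, 0])

```text
t: 4.65
tool_pos: [0.4791, -0.2176, 0.0557]
tool_rot: [-3.089, 0.57, 0.007]
wrist_force: [-5.4, 2.9, 5.4]
width: 0.0137
gripper_force: 25.5
```

servo_tool(slide=[[0, 0, 0], [0, 0, 0], [0, 0, -10], [0, 0, -35], [0, 0, -65], [0, 0, -95], [0, 0, -95]], roll=[0, 0, 0, 0, 0, -5, -10], grip=60, squeeze=40)

```text
t: 5.35
tool_pos: [0.4842, -0.22, 0.1558]
tool_rot: [3.125, -0.294, 0.013]
wrist_force: [0.1, -0.4, -0.6]
width: 0.06
gripper_force: 0.0
```

```bash
python3 - <<'E'
from h import *
show([.5817,-.174,.096])
p,d=snapshot('top');cv2.imwrite('pics/t2.png',cv2.resize(p[150:290,195:375],None,fx=4,fy=4,interpolation=cv2.INTER_CUBIC)[:,:,::-1])
E
```

```text
t 5.35 p [ 0.4842 -0.22    0.1558] yaw -10.73 j7 -1.457 F [ 0.08 -0.42 -0.58] T [-0.052 -0.033 -0.029] w 0.06
slide mm [ 86.7 -63.4  60.4]
```

View pics/t2.png

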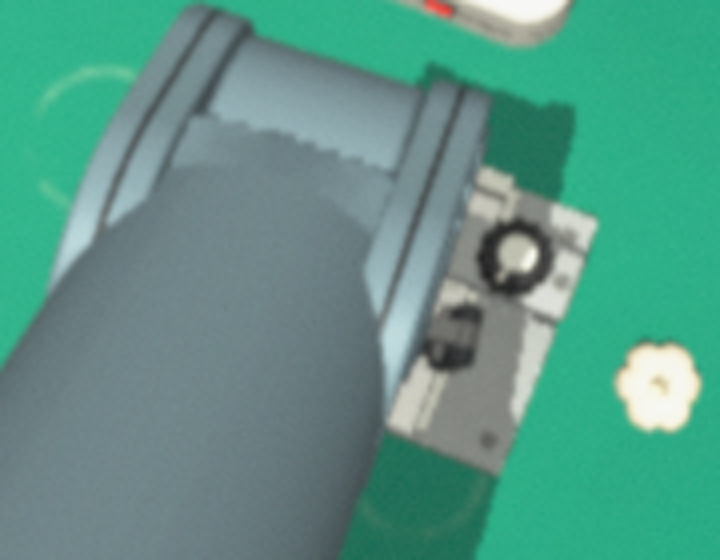

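The arm hides the press's left half. The right knob, at (514,257), is unchanged. Moving to the left knob.

servo_tool(slide=[[12, -9, 0], [24, -18, 0], [36, -27, 0], [48, -36, 0], [60, -45, 0], [72, -54, 0], [87, -63, 3], [87, -63, 6], [87, -63, 6]], roll=[-7.5, -15, -22.5, -30, -37.5, -45, -52.5, -60, -60])

```text
t: 6.3
tool_pos: [0.5783, -0.173, 0.1445]
tool_rot: [-2.857, -1.305, 0.001]
wrist_force: [-0.0, -0.4, 1.2]
width: 0.0602
gripper_force: 0.0
```

```bash
python3 - <<'E'
from h import *
show([.5817,-.174,.096])
E
```

```text
t 6.3 p [ 0.5783 -0.173   0.1445] yaw 49.09 j7 -0.694 F [-0.01 -0.37  1.19] T [-0.042  0.003 -0.009] w 0.0602
slide mm [ 1.5  3.3 48.4]
```

servo_tool(slide=[[1.5, 3.3, 10], [1.5, 3.3, 25], [1.5, 3.3, 38], [1.5, 3.3, 46], [1.5, 3.3, 48], [1.5, 3.3, 48]], roll=[0, 0, 0, 0, 0, 0])

```text
t: 6.9
tool_pos: [0.5816, -0.1741, 0.0965]
tool_rot: [-2.857, -1.304, 0.001]
wrist_force: [-0.6, -0.5, 0.0]
width: 0.06
gripper_force: 0.0
```

servo_tool(slide=[[0, 0, 0], [0, 0, 0], [0, 0, 0], [0, 0, 0]], roll=[0, 0, 0, 0], grip=25)

```text
t: 7.3
tool_pos: [0.582, -0.1741, 0.0978]
tool_rot: [2.858, 1.305, 0.0]
wrist_force: [-1.6, 0.3, 5.6]
width: 0.0349
gripper_force: 40.1
```

```bash
python3 - <<'E'
from h import *
show()
E
```

```text
t 7.3 p [ 0.582  -0.1741  0.0978] yaw 49.08 j7 -0.715 F [-1.6   0.29  5.6 ] T [ 0.356  0.619 -0.014] w 0.0349
```

servo_tool(slide=[[0, 0, 0], [0, 0, 0], [0, 0, 0], [0, 0, 0], [0, 0, 0]], roll=[7, 14, 21, 28, 34])

```text
t: 7.8
tool_pos: [0.5822, -0.1743, 0.0978]
tool_rot: [3.115, 0.406, 0.001]
wrist_force: [-1.2, 0.2, 4.5]
width: 0.0344
gripper_force: 40.3
```

```bash
python3 - <<'E'
from h import *
for i in range(3): show(); snapshot('top')
E
```

```text
t 7.8 p [ 0.5822 -0.1743  0.0978] yaw 14.84 j7 -1.205 F [-1.17  0.22  4.52] T [0.207 0.429 0.133] w 0.0344
t 7.85 p [ 0.5822 -0.1743  0.0978] yaw 14.57 j7 -1.209 F [-0.99  0.71  5.77] T [ 0.272  0.536 -0.152] w 0.0346
t 7.9 p [ 0.5822 -0.1743  0.0978] yaw 15.0 j7 -1.203 F [-2.43 -0.64  6.12] T [ 0.259  0.513 -0.129] w 0.0348
```

servo_tool(slide=[[0, 0, 0], [0, 0, 0], [0, 0, -15], [0, 0, -35], [0, 0, -50]], roll=[0, 0, 0, 0, 0], grip=60)

```text
t: 8.45
tool_pos: [0.5826, -0.1744, 0.149]
tool_rot: [3.114, 0.413, 0.003]
wrist_force: [-0.2, -0.3, 0.2]
width: 0.0601
gripper_force: 0.0
```

```bash
python3 - <<'E'
from h import *
show([.528,-.314,.146])
E
```

```text
t 8.45 p [ 0.5826 -0.1744  0.149 ] yaw 15.1 j7 -1.188 F [-0.18 -0.3   0.19] T [-0.031 -0.026 -0.001] w 0.0601
slide mm [-89.  120.5   2.9]
```

servo_tool(slide=[[-5, 7, 0], [-18, 24, 0], [-36, 48, 0], [-54, 73, 0], [-72, 98, 0], [-84, 114, 0], [-89, 120.5, 0], [-89, 120.5, 0]], roll=[-5, -10, -15, -20, -26, -32, -34, -34])

```text
t: 9.25
tool_pos: [0.5265, -0.3161, 0.1478]
tool_rot: [2.858, 1.3, -0.0]
wrist_force: [-0.3, 0.6, -0.0]
width: 0.0598
gripper_force: 0.0
```

```bash
python3 - <<'E'
from h import *
show([.528,-.314,.097])
E
```

```text
t 9.25 p [ 0.5265 -0.3161  0.1478] yaw 48.92 j7 -0.429 F [-0.25  0.62 -0.03] T [ 0.02  -0.023  0.01 ] w 0.0598
slide mm [ 2.6 -0.3 50.8]
```

servo_tool(slide=[[2.6, 0, 12], [2.6, 0, 26], [2.6, 0, 40], [2.6, 0, 48], [2.6, 0, 50], [2.6, 0, 50]], roll=[0, 0, 0, 0, 0, 0])

```text
t: 9.85
tool_pos: [0.5289, -0.3115, 0.0964]
tool_rot: [-2.857, -1.305, 0.001]
wrist_force: [0.5, 0.2, 0.5]
width: 0.06
gripper_force: 0.0
```

servo_tool(slide=[[0, 0, 0], [0, 0, 0], [0, 0, 0], [0, 0, 0]], roll=[0, 0, 0, 0], grip=25)

```text
t: 10.25
tool_pos: [0.5299, -0.3124, 0.0978]
tool_rot: [2.856, 1.304, 0.002]
wrist_force: [1.4, -0.6, 3.4]
width: 0.0352
gripper_force: 40.9
```

servo_tool(slide=[[0, 0, 0], [0, 0, 0], [0, 0, 0], [0, 0, 0], [0, 0, 0], [0, 0, 0], [0, 0, 0], [0, 0, 0], [0, 0, 0], [0, 0, 0]], roll=[5, 12, 20, 28, 36, 44, 52, 60, 66, 69])

```text
t: 11.25
tool_pos: [0.5307, -0.3154, 0.0979]
tool_rot: [3.088, -0.549, 0.009]
wrist_force: [6.3, -8.9, -4.5]
width: 0.035
gripper_force: 40.6
```

```bash
python3 - <<'E'
from h import *
for i in range(3): show(); snapshot('top')
E
```

```text
t 11.25 p [ 0.5307 -0.3154  0.0979] yaw -20.17 j7 -1.439 F [ 6.29 -8.91 -4.55] T [-1.802 -1.082  0.111] w 0.035
t 11.3 p [ 0.5307 -0.3154  0.0979] yaw -20.27 j7 -1.441 F [ 4.84 -9.39 -3.17] T [-1.716 -1.005 -0.016] w 0.0345
t 11.35 p [ 0.5307 -0.3154  0.0979] yaw -20.08 j7 -1.438 F [ 5.23 -8.76 -3.24] T [-1.687 -1.063 -0.11 ] w 0.0347
```

servo_tool(slide=[[0, 0, 0], [0, 0, 0], [0, 0, -15], [0, 0, -35], [0, 0, -50]], roll=[0, 0, 0, 0, 0], grip=60)

```text
t: 11.9
tool_pos: [0.5294, -0.3116, 0.149]
tool_rot: [-3.094, 0.543, -0.002]
wrist_force: [0.1, -0.3, 0.5]
width: 0.0605
gripper_force: 0.0
```

```bash
python3 - <<'E'
from h import *
show([.582,-.1742,.148])
E
```

```text
t 11.9 p [ 0.5294 -0.3116  0.149 ] yaw -19.9 j7 -1.438 F [ 0.14 -0.33  0.54] T [ 0.019  0.02  -0.017] w 0.0605
slide mm [   2.7 -147.1    1. ]
```

servo_tool(slide=[[0, -8, 0], [1, -28, 0], [1, -50, 0], [1, -72, 0], [2, -94, 0], [2, -115, 0], [3, -133, 0], [3, -147, 0], [3, -147, 0], [3, -147, 0]], roll=[-6, -14, -22, -30, -38, -46, -54, -62, -69, -69])

```text
t: 12.9
tool_pos: [0.5821, -0.1742, 0.1478]
tool_rot: [2.856, 1.308, 0.001]
wrist_force: [0.0, 0.3, -0.4]
width: 0.0603
gripper_force: 0.0
```

```bash
python3 - <<'E'
from h import *
show([.582,-.1743,.097])
E
```

```text
t 12.9 p [ 0.5821 -0.1742  0.1478] yaw 49.19 j7 -0.664 F [ 0.03  0.3  -0.4 ] T [-0.066  0.002  0.014] w 0.0603
slide mm [-0.2 -0.  50.8]
```

servo_tool(slide=[[0, 0, 12], [0, 0, 26], [0, 0, 40], [0, 0, 48], [0, 0, 50], [0, 0, 50]], roll=[0, 0, 0, 0, 0, 0])

```text
t: 13.5
tool_pos: [0.5817, -0.1745, 0.0964]
tool_rot: [-2.857, -1.304, 0.001]
wrist_force: [0.8, 0.1, 0.8]
width: 0.0601
gripper_force: 0.0
```

servo_tool(slide=[[0, 0, 0], [0, 0, 0], [0, 0, 0], [0, 0, 0], [0, 0, 0], [0, 0, 0], [0, 0, 0], [0, 0, 0], [0, 0, 0]], roll=[0, 0, 0, 0, 7, 14, 21, 28, 35], grip=25)

```text
t: 14.4
tool_pos: [0.5819, -0.1744, 0.0977]
tool_rot: [3.119, 0.378, 0.0]
wrist_force: [-2.7, 1.0, 4.6]
width: 0.0348
gripper_force: 40.3
```

```bash
python3 - <<'E'
from h import *
for i in range(3): show(); snapshot('top')
E
```

```text
t 14.4 p [ 0.5819 -0.1744  0.0977] yaw 13.83 j7 -1.188 F [-2.68  1.04  4.65] T [0.236 0.573 0.206] w 0.0348
t 14.45 p [ 0.5819 -0.1744  0.0977] yaw 13.49 j7 -1.194 F [-2.84  2.11  4.95] T [ 0.235  0.667 -0.164] w 0.0347
t 14.5 p [ 0.5819 -0.1744  0.0977] yaw 13.94 j7 -1.187 F [-2.41  2.    6.47] T [ 0.315  0.606 -0.128] w 0.0352
```

servo_tool(slide=[[0, 0, 0], [0, 0, 0], [0, 0, 0], [0, 0, 0], [0, 0, 0]], roll=[7, 14, 21, 28, 34])

```text
t: 15.05
tool_pos: [0.5819, -0.1745, 0.0977]
tool_rot: [3.093, -0.548, 0.0]
wrist_force: [-3.2, 0.3, 6.0]
width: 0.0347
gripper_force: 40.5
```

```bash
python3 - <<'E'
from h import *
for i in range(4): show(); snapshot('top')
E
```

```text
t 15.05 p [ 0.5819 -0.1745  0.0977] yaw -20.1 j7 -1.667 F [-3.19  0.28  6.02] T [0.186 0.588 0.177] w 0.0347
t 15.1 p [ 0.582  -0.1745  0.0977] yaw -20.39 j7 -1.671 F [-2.99  1.61  6.21] T [ 0.219  0.656 -0.141] w 0.035
t 15.15 p [ 0.5819 -0.1745  0.0977] yaw -20.03 j7 -1.666 F [-2.52  1.3   5.77] T [ 0.202  0.604 -0.082] w 0.0351
t 15.2 p [ 0.5819 -0.1745  0.0977] yaw -19.91 j7 -1.664 F [-3.3   1.32  6.97] T [ 0.223  0.631 -0.122] w 0.0348
```

servo_tool(slide=[[0, 0, 0], [0, 0, 0], [0, 0, -15], [0, 0, -35], [0, 0, -50]], roll=[0, 0, 0, 0, 0], grip=60)

```text
t: 15.75
tool_pos: [0.5826, -0.1749, 0.149]
tool_rot: [3.094, -0.543, 0.003]
wrist_force: [0.7, -0.6, -0.2]
width: 0.0602
gripper_force: 0.0
```

servo_tool(slide=[[0, 8, 0], [0, 28, 0], [0, 50, 0], [1, 72, 0], [1, 94, 0], [2, 115, 0], [2, 135, 0], [2, 150, 0], [2, 151, 0], [2, 151, 0]], roll=[-6, -14, -22, -30, -38, -46, -54, -62, -69, -69])

```text
t: 16.75
tool_pos: [0.5321, -0.3185, 0.1478]
tool_rot: [2.857, 1.303, 0.001]
wrist_force: [0.1, -0.7, -0.1]
width: 0.06
gripper_force: 0.0
```

```bash
python3 - <<'E'
from h import *
show([.530,-.3158,.097])
E
```

```text
t 16.75 p [ 0.5321 -0.3185  0.1478] yaw 49.04 j7 -0.391 F [ 0.14 -0.74 -0.14] T [-0.01   0.014 -0.019] w 0.06
slide mm [ 0.7 -3.4 50.8]
```

servo_tool(slide=[[0.7, -3.4, 12], [0.7, -3.4, 26], [0.7, -3.4, 40], [0.7, -3.4, 48], [0.7, -3.4, 50], [0.7, -3.4, 50]], roll=[0, 0, 0, 0, 0, 0])

```text
t: 17.35
tool_pos: [0.5301, -0.3143, 0.0964]
tool_rot: [-2.857, -1.305, 0.001]
wrist_force: [0.0, 0.0, 0.8]
width: 0.06
gripper_force: 0.0
```

servo_tool(slide=[[0, 0, 0], [0, 0, 0], [0, 0, 0], [0, 0, 0], [0, 0, 0], [0, 0, 0], [0, 0, 0], [0, 0, 0], [0, 0, 0]], roll=[0, 0, 0, 0, 7, 14, 21, 28, 35], grip=25)

```text
t: 18.25
tool_pos: [0.5296, -0.3142, 0.0976]
tool_rot: [-3.118, -0.378, 0.002]
wrist_force: [-3.5, 1.4, 1.1]
width: 0.0347
gripper_force: 40.3
```

```bash
python3 - <<'E'
from h import *
for i in range(4): show(); snapshot('top')
E
```

```text
t 18.25 p [ 0.5296 -0.3142  0.0976] yaw 13.82 j7 -0.915 F [-3.49  1.39  1.12] T [0.331 0.605 0.168] w 0.0347
t 18.3 p [ 0.5296 -0.3142  0.0975] yaw 13.49 j7 -0.92 F [-3.7   1.67  4.41] T [ 0.464  0.752 -0.145] w 0.0348
t 18.35 p [ 0.5296 -0.3142  0.0975] yaw 14.01 j7 -0.912 F [-5.27  1.96  5.36] T [ 0.534  0.894 -0.148] w 0.0348
t 18.4 p [ 0.5296 -0.3142  0.0975] yaw 14.2 j7 -0.909 F [-5.01  2.14  7.03] T [ 0.606  0.987 -0.092] w 0.0344
```

servo_tool(slide=[[0, 0, 0], [0, 0, 0], [0, 0, 0], [0, 0, 0], [0, 0, 0]], roll=[7, 14, 21, 28, 34])

```text
t: 18.95
tool_pos: [0.5296, -0.315, 0.0975]
tool_rot: [3.093, -0.545, -0.001]
wrist_force: [-4.8, 0.3, 4.4]
width: 0.0348
gripper_force: 40.6
```

```bash
python3 - <<'E'
from h import *
for i in range(4): show(); snapshot('top')
E
```

```text
t 18.95 p [ 0.5296 -0.315   0.0975] yaw -19.98 j7 -1.391 F [-4.75  0.3   4.42] T [0.095 0.838 0.24 ] w 0.0348
t 19.0 p [ 0.5296 -0.3151  0.0975] yaw -20.27 j7 -1.396 F [-3.77  0.49  5.58] T [ 0.206  0.841 -0.085] w 0.035
t 19.05 p [ 0.5296 -0.3151  0.0976] yaw -19.91 j7 -1.39 F [-4.2   0.81  5.44] T [ 0.218  0.833 -0.094] w 0.035
t 19.1 p [ 0.5296 -0.3151  0.0975] yaw -19.79 j7 -1.388 F [-4.34  0.63  6.14] T [ 0.201  0.823 -0.025] w 0.0355
```

servo_tool(slide=[[0, 0, 0], [0, 0, 0], [0, 0, 0]], roll=[-2, -4, -6])

```text
t: 19.45
tool_pos: [0.5296, -0.3149, 0.0975]
tool_rot: [3.119, -0.374, -0.001]
wrist_force: [-3.8, 0.7, 5.7]
width: 0.0351
gripper_force: 40.7
```

```bash
python3 - <<'E'
from h import *
show(); snapshot('top');show()
E
```

```text
t 19.45 p [ 0.5296 -0.3149  0.0975] yaw -13.67 j7 -1.302 F [-3.77  0.74  5.67] T [ 0.374  0.846 -0.1  ] w 0.0351
t 19.5 p [ 0.5296 -0.3149  0.0975] yaw -13.57 j7 -1.301 F [-4.77  1.01  5.67] T [0.277 0.872 0.013] w 0.0349
```

servo_tool(slide=[[0, 0, 0], [0, 0, 0], [0, 0, 0]], roll=[2, 4, 6])

```text
t: 19.8
tool_pos: [0.5296, -0.315, 0.0975]
tool_rot: [3.094, -0.54, -0.001]
wrist_force: [-4.7, -0.1, 5.1]
width: 0.0347
gripper_force: 40.7
```

```bash
python3 - <<'E'
from h import *
show(); snapshot('top');show()
E
```

```text
t 19.8 p [ 0.5296 -0.315   0.0975] yaw -19.79 j7 -1.389 F [-4.7  -0.09  5.15] T [0.255 0.901 0.259] w 0.0347
t 19.85 p [ 0.5296 -0.315   0.0975] yaw -19.89 j7 -1.39 F [-3.94 -0.05  5.94] T [0.238 0.868 0.082] w 0.0348
```

servo_tool(slide=[[0, 0, 0], [0, 0, 0], [0, 0, -15], [0, 0, -35], [0, 0, -50]], roll=[0, 0, 0, 0, 0], grip=60)

```text
t: 20.35
tool_pos: [0.5311, -0.3148, 0.1491]
tool_rot: [3.094, -0.542, 0.003]
wrist_force: [-0.1, 0.8, 0.1]
width: 0.0602
gripper_force: 0.0
```

```bash
python3 - <<'E'
from h import *
show([.582,-.1744,.147])
E
```

```text
t 20.35 p [ 0.5311 -0.3148  0.1491] yaw -19.87 j7 -1.396 F [-0.11  0.83  0.07] T [-0.069 -0.015  0.015] w 0.0602
slide mm [   0.2 -149.4    2.1]
```

servo_tool(slide=[[0, -8, 0], [0, -28, 0], [0, -50, 0], [0, -72, 0], [0, -94, 0], [0, -115, 0], [0, -135, 0], [0, -148, 0], [0, -149.4, 0], [0, -149.4, 0]], roll=[-6, -14, -22, -30, -38, -46, -54, -62, -69, -69])

```text
t: 21.35
tool_pos: [0.5817, -0.1737, 0.1479]
tool_rot: [2.856, 1.308, 0.002]
wrist_force: [-0.7, -0.9, -0.5]
width: 0.0598
gripper_force: 0.0
```

```bash
python3 - <<'E'
from h import *
show([.582,-.1744,.097])
E
```

```text
t 21.35 p [ 0.5817 -0.1737  0.1479] yaw 49.22 j7 -0.628 F [-0.7  -0.9  -0.53] T [-0.003  0.02   0.017] w 0.0598
slide mm [-0.4  0.6 50.9]
```

servo_tool(slide=[[0, 0.5, 12], [0, 0.5, 26], [0, 0.5, 40], [0, 0.5, 48], [0, 0.5, 50], [0, 0.5, 50]], roll=[0, 0, 0, 0, 0, 0])

```text
t: 21.95
tool_pos: [0.5813, -0.1743, 0.0964]
tool_rot: [-2.857, -1.304, 0.001]
wrist_force: [0.1, -0.2, 0.7]
width: 0.0597
gripper_force: 0.0
```

servo_tool(slide=[[0, 0, 0], [0, 0, 0], [0, 0, 0], [0, 0, 0], [0, 0, 0], [0, 0, 0], [0, 0, 0]], roll=[0, 0, 0, 0, 2, 4, 6], grip=25)

```text
t: 22.65
tool_pos: [0.5818, -0.1743, 0.0978]
tool_rot: [2.922, 1.152, 0.001]
wrist_force: [-1.6, 0.7, 5.6]
width: 0.0349
gripper_force: 40.4
```

```bash
python3 -c "
from h import *
show()"
```

```text
t 22.65 p [ 0.5818 -0.1743  0.0978] yaw 43.03 j7 -0.732 F [-1.59  0.74  5.63] T [0.19  0.444 0.12 ] w 0.0349
```

servo_tool(slide=[[0, 0, 0], [0, 0, 0], [0, 0, 0]], roll=[-2, -4, -6])

```text
t: 22.95
tool_pos: [0.5818, -0.1743, 0.0977]
tool_rot: [2.857, 1.306, 0.001]
wrist_force: [-2.2, 0.8, 6.3]
width: 0.035
gripper_force: 40.4
```

```bash
python3 -c "
from h import *
show()"
```

```text
t 22.95 p [ 0.5818 -0.1743  0.0977] yaw 49.15 j7 -0.645 F [-2.2   0.84  6.31] T [ 0.277  0.448 -0.095] w 0.035
```

servo_tool(slide=[[0, 0, 0], [0, 0, 0], [0, 0, 0], [0, 0, 0], [0, 0, 0], [0, 0, 0]], roll=[5, 10, 15, 20, 25, 28])

```text
t: 23.55
tool_pos: [0.5818, -0.1744, 0.0977]
tool_rot: [3.089, 0.571, 0.001]
wrist_force: [-0.4, 1.0, 5.4]
width: 0.0346
gripper_force: 40.4
```

```bash
python3 -c "
from h import *
show()"
```

```text
t 23.55 p [ 0.5818 -0.1744  0.0977] yaw 20.94 j7 -1.046 F [-0.44  1.01  5.36] T [0.211 0.376 0.222] w 0.0346
```

servo_tool(slide=[[0, 0, 0], [0, 0, 0], [0, 0, 0]], roll=[-2, -4, -6])

```text
t: 23.85
tool_pos: [0.5818, -0.1744, 0.0977]
tool_rot: [3.053, 0.737, 0.001]
wrist_force: [-2.0, 0.1, 6.2]
width: 0.035
gripper_force: 40.4
```

```bash
python3 -c "
from h import *
show()"
```

```text
t 23.85 p [ 0.5818 -0.1744  0.0977] yaw 27.15 j7 -0.958 F [-2.02  0.08  6.23] T [ 0.271  0.377 -0.142] w 0.035
```

servo_tool(slide=[[0, 0, 0], [0, 0, 0], [0, 0, 0]], roll=[2, 4, 6])

```text
t: 24.15
tool_pos: [0.5819, -0.1744, 0.0977]
tool_rot: [3.088, 0.573, 0.001]
wrist_force: [-1.3, 0.2, 5.7]
width: 0.0352
gripper_force: 40.4
```

```bash
python3 -c "
from h import *
show()"
```

```text
t 24.15 p [ 0.5819 -0.1744  0.0977] yaw 21.04 j7 -1.044 F [-1.32  0.16  5.75] T [0.142 0.418 0.251] w 0.0352
```

servo_tool(slide=[[0, 0, 0], [0, 0, 0], [0, 0, 0], [0, 0, 0]], roll=[4, 8, 11, 13])

```text
t: 24.55
tool_pos: [0.5819, -0.1744, 0.0977]
tool_rot: [3.133, 0.22, 0.001]
wrist_force: [-2.0, 1.3, 5.6]
width: 0.0349
gripper_force: 40.4
```

```bash
python3 -c "
from h import *
show()"
```

```text
t 24.55 p [ 0.5819 -0.1744  0.0977] yaw 8.02 j7 -1.228 F [-2.05  1.35  5.58] T [0.148 0.419 0.214] w 0.0349
```

servo_tool(slide=[[0, 0, 0], [0, 0, 0], [0, 0, 0]], roll=[-2, -4, -6])

```text
t: 24.85
tool_pos: [0.5819, -0.1744, 0.0977]
tool_rot: [3.117, 0.387, 0.001]
wrist_force: [-2.7, 0.6, 5.4]
width: 0.0347
gripper_force: 40.4
```

```bash
python3 -c "
from h import *
show()"
```

```text
t 24.85 p [ 0.5819 -0.1744  0.0977] yaw 14.15 j7 -1.141 F [-2.73  0.58  5.45] T [ 0.25   0.35  -0.104] w 0.0347
```

servo_tool(slide=[[0, 0, 0], [0, 0, 0], [0, 0, 0]], roll=[2, 4, 6])

```text
t: 25.15
tool_pos: [0.5819, -0.1744, 0.0977]
tool_rot: [3.134, 0.22, 0.001]
wrist_force: [-1.8, 0.9, 6.0]
width: 0.0347
gripper_force: 40.4
```

```bash
python3 -c "
from h import *
show()"
```

```text
t 25.15 p [ 0.5819 -0.1744  0.0977] yaw 8.04 j7 -1.228 F [-1.79  0.89  6.04] T [0.164 0.385 0.204] w 0.0347
```

servo_tool(slide=[[0, 0, 0], [0, 0, 0], [0, 0, 0]], roll=[-2, -4, -6])

```text
t: 25.45
tool_pos: [0.5818, -0.1744, 0.0977]
tool_rot: [3.117, 0.387, 0.001]
wrist_force: [-2.4, 0.6, 5.4]
width: 0.0349
gripper_force: 40.4
```

```bash
python3 -c "
from h import *
show()"
```

```text
t 25.45 p [ 0.5818 -0.1744  0.0977] yaw 14.16 j7 -1.141 F [-2.38  0.63  5.39] T [ 0.173  0.358 -0.095] w 0.0349
```

servo_tool(slide=[[0, 0, 0], [0, 0, 0], [0, 0, 0]], roll=[2, 4, 6])

```text
t: 25.75
tool_pos: [0.5819, -0.1744, 0.0977]
tool_rot: [3.134, 0.22, 0.001]
wrist_force: [-1.8, 0.2, 6.0]
width: 0.0346
gripper_force: 40.4
```

```bash
python3 -c "
from h import *
show()"
```

```text
t 25.75 p [ 0.5819 -0.1744  0.0977] yaw 8.05 j7 -1.228 F [-1.77  0.16  5.98] T [0.207 0.398 0.23 ] w 0.0346
```

servo_tool(slide=[[0, 0, 0], [0, 0, 0], [0, 0, -15], [0, 0, -35], [0, 0, -60], [-5, 5, -80]], roll=[0, 0, 0, 0, 0, 0], grip=60)

```text
t: 26.35
tool_pos: [0.5783, -0.1792, 0.1794]
tool_rot: [-3.133, -0.225, -0.004]
wrist_force: [0.4, 0.3, -0.0]
width: 0.06
gripper_force: 0.0
```

servo_tool(slide=[[-30, 29, 0], [-62, 60, 0], [-95, 91, 0], [-128, 123, 0], [-161, 154, 0], [-194, 186, 0], [-227, 218, 0], [-260, 249, 0], [-290, 278, 0], [-320, 308, 0]], roll=[0, 0, 0, 0, 0, 0, 0, 0, 0, 0])

```text
t: 27.35
tool_pos: [0.3026, -0.5315, 0.1783]
tool_rot: [3.133, 0.222, 0.001]
wrist_force: [0.2, -0.7, 0.5]
width: 0.0599
gripper_force: 0.0
```

```bash
python3 - <<'E'
from h import *
show()
acc=0
for i in range(6):
    p,d=snapshot('top');acc=acc+p.astype(float)
t=(acc/6).astype(np.uint8)
acc=0
for i in range(6):
    p,d=snapshot('scene');acc=acc+p.astype(float)
s=(acc/6).astype(np.uint8)
np.savez('pics/m1.npz',t=t,s=s)
a=cv2.resize(t[165:290,230:350],None,fx=4,fy=4,interpolation=cv2.INTER_CUBIC)
b=cv2.resize(s[185:310,222:322],None,fx=4,fy=4,interpolation=cv2.INTER_CUBIC)[:500,:]
cv2.imwrite('pics/m1.png',np.hstack([a,b[:, :320]])[:,:,::-1] if a.shape[0]==b.shape[0] else a[:,:,::-1])
k=[cv2.resize(t[v-14:v+14,u-14:u+14],None,fx=10,fy=10,interpolation=cv2.INTER_CUBIC) for u,v in((255,186),(324,213))]
t0=np.load('pics/top0.npz')['p']
k0=[cv2.resize(t0[v-14:v+14,u-14:u+14],None,fx=10,fy=10,interpolation=cv2.INTER_CUBIC) for u,v in((255,186),(324,213))]
cv2.imwrite('pics/k1.png',np.vstack([np.hstack(k0),np.hstack(k)])[:,:,::-1])
E
```

```text
t 27.35 p [ 0.3026 -0.5315  0.1783] yaw 8.1 j7 -0.423 F [ 0.2  -0.67  0.49] T [ 0.014 -0.022 -0.005] w 0.0599
```

View pics/m1.png

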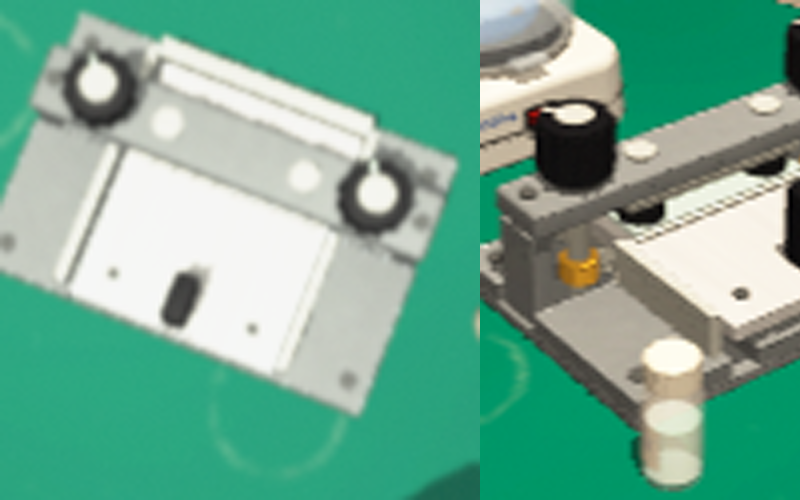

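View pics/k1.png

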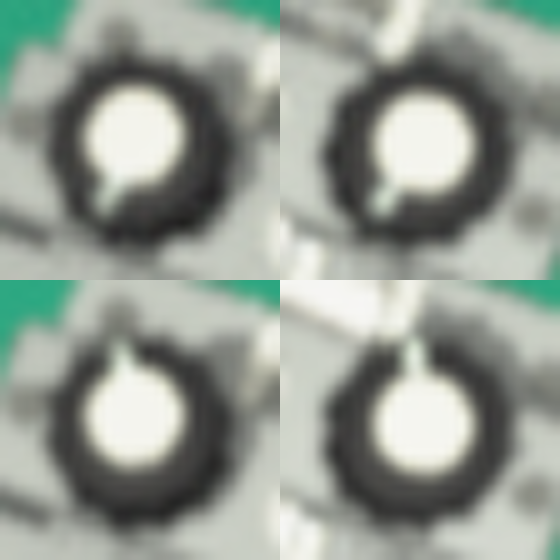

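The knob pointers are in line: from the press front, left is about 2.56 rad and right about 2.6. The tray is home and level, and the vial is upright at (672,410). I'll measure the right side's load more carefully.

```bash
python3 - <<'E'
from h import *
show([.5298,-.3146,.148])
E
```

```text
t 27.95 p [ 0.3044 -0.5294  0.1771] yaw 8.16 j7 -0.427 F [-0.71  0.19 -0.36] T [0.022 0.004 0.003] w 0.0596
slide mm [ 253.6 -180.6   29.1]
```

servo_tool(slide=[[20, -14, 0], [48, -34, 0], [77, -55, 0], [106, -75, 0], [135, -96, 0], [164, -117, 0], [193, -137, 0], [222, -158, 5], [245, -174, 15], [253.6, -180.6, 28]], roll=[-4, -8, -12, -16, -20, -24, -28, -32, -34, -34])

```text
t: 28.95
tool_pos: [0.5329, -0.3112, 0.1491]
tool_rot: [-2.928, -1.138, -0.005]
wrist_force: [-0.7, 0.2, -0.9]
width: 0.0598
gripper_force: 0.0
```

servo_tool(slide=[[0, 0, 0], [0, 0, 0]], roll=[0, 0])

```text
t: 29.15
tool_pos: [0.528, -0.3165, 0.1485]
tool_rot: [-2.933, -1.126, 0.003]
wrist_force: [-0.5, -0.1, 0.4]
width: 0.06
gripper_force: 0.0
```

```bash
python3 - <<'E'
from h import *
show([.5298,-.3146,.097])
E
```

```text
t 29.15 p [ 0.528  -0.3165  0.1485] yaw 42.0 j7 -0.452 F [-0.48 -0.1   0.45] T [-0.005  0.033 -0.033] w 0.06
slide mm [ 2.8 -0.2 51.5]
```

servo_tool(slide=[[2.8, 0, 12], [2.8, 0, 26], [2.8, 0, 40], [2.8, 0, 48], [2.8, 0, 51], [2.8, 0, 51]], roll=[0, 0, 0, 0, 0, 0])

```text
t: 29.75
tool_pos: [0.5312, -0.3135, 0.0973]
tool_rot: [-2.931, -1.128, 0.001]
wrist_force: [-0.2, -0.4, -0.3]
width: 0.0603
gripper_force: 0.0
```

servo_tool(slide=[[0, 0, 0], [0, 0, 0], [0, 0, 0], [0, 0, 0], [0, 0, 0], [0, 0, 0], [0, 0, 0]], roll=[0, 0, 0, 0, -2, -4, -6], grip=25)

```text
t: 30.45
tool_pos: [0.5304, -0.3121, 0.0985]
tool_rot: [-2.865, -1.281, 0.003]
wrist_force: [-5.8, 5.5, 6.4]
width: 0.0346
gripper_force: 40.9
```

```bash
python3 -c "
from h import *
show()"
```

```text
t 30.45 p [ 0.5304 -0.3121  0.0985] yaw 48.18 j7 -0.38 F [-5.78  5.47  6.43] T [ 0.863  0.979 -0.095] w 0.0346
```

servo_tool(slide=[[0, 0, 0], [0, 0, 0], [0, 0, 0]], roll=[2, 4, 6])

```text
t: 30.75
tool_pos: [0.5306, -0.3124, 0.0985]
tool_rot: [-2.93, -1.127, 0.002]
wrist_force: [-4.7, 3.4, 5.1]
width: 0.0348
gripper_force: 40.7
```

```bash
python3 -c "
from h import *
show()"
```

```text
t 30.75 p [ 0.5306 -0.3124  0.0985] yaw 42.06 j7 -0.467 F [-4.75  3.42  5.14] T [0.709 0.803 0.171] w 0.0348
```

servo_tool(slide=[[0, 0, 0], [0, 0, 0], [0, 0, 0]], roll=[-2, -4, -6])

```text
t: 31.05
tool_pos: [0.5304, -0.3121, 0.0985]
tool_rot: [-2.865, -1.281, 0.003]
wrist_force: [-5.5, 5.1, 6.5]
width: 0.0351
gripper_force: 40.9
```

```bash
python3 -c "
from h import *
show()"
```

```text
t 31.05 p [ 0.5304 -0.3121  0.0985] yaw 48.18 j7 -0.38 F [-5.47  5.14  6.52] T [ 0.905  1.023 -0.125] w 0.0351
```

servo_tool(slide=[[0, 0, 0], [0, 0, 0], [0, 0, 0]], roll=[2, 4, 6])

```text
t: 31.35
tool_pos: [0.5306, -0.3124, 0.0985]
tool_rot: [-2.93, -1.127, 0.002]
wrist_force: [-4.5, 3.9, 4.8]
width: 0.0352
gripper_force: 40.7
```

```bash
python3 -c "
from h import *
show()"
```

```text
t 31.35 p [ 0.5306 -0.3124  0.0985] yaw 42.06 j7 -0.468 F [-4.54  3.86  4.76] T [0.694 0.793 0.224] w 0.0352
```

servo_tool(slide=[[0, 0, 0], [0, 0, 0], [0, 0, 0]], roll=[-2, -4, -6])

```text
t: 31.65
tool_pos: [0.5303, -0.3121, 0.0985]
tool_rot: [-2.865, -1.281, 0.003]
wrist_force: [-5.8, 5.0, 5.8]
width: 0.0347
gripper_force: 40.9
```

```bash
python3 -c "
from h import *
show()"
```

```text
t 31.65 p [ 0.5303 -0.3121  0.0985] yaw 48.18 j7 -0.38 F [-5.79  4.97  5.79] T [ 0.88   1.02  -0.151] w 0.0347
```

servo_tool(slide=[[0, 0, 0], [0, 0, 0], [0, 0, 0]], roll=[2, 4, 6])

```text
t: 31.95
tool_pos: [0.5306, -0.3123, 0.0985]
tool_rot: [-2.93, -1.127, 0.002]
wrist_force: [-4.6, 4.2, 4.8]
width: 0.035
gripper_force: 40.7
```

```bash
python3 -c "
from h import *
show()"
```

```text
t 31.95 p [ 0.5306 -0.3123  0.0985] yaw 42.06 j7 -0.468 F [-4.61  4.24  4.77] T [0.655 0.83  0.171] w 0.035
```

servo_tool(slide=[[0, 0, 0], [0, 0, 0], [0, 0, 0], [0, 0, 0]], roll=[2, 4, 6, 6])

```text
t: 32.35
tool_pos: [0.5308, -0.3126, 0.0985]
tool_rot: [-2.986, -0.972, 0.002]
wrist_force: [-4.1, 3.7, 5.4]
width: 0.035
gripper_force: 40.7
```

servo_tool(slide=[[0, 0, 0], [0, 0, 0], [0, 0, -15], [0, 0, -35], [0, 0, -50]], roll=[0, 0, 0, 0, 0], grip=60)

```text
t: 32.85
tool_pos: [0.5323, -0.3142, 0.1502]
tool_rot: [2.986, 0.972, 0.002]
wrist_force: [-0.7, 0.3, 1.5]
width: 0.06
gripper_force: 0.0
```

```bash
python3 - <<'E'
from h import *
show([.5819,-.1744,.148])
E
```

```text
t 32.85 p [ 0.5323 -0.3142  0.1502] yaw 36.07 j7 -0.544 F [-0.73  0.25  1.46] T [0.023 0.061 0.021] w 0.06
slide mm [122.4 -83.8   2.2]
```

servo_tool(slide=[[6, -4, 0], [22, -15, 0], [42, -29, 0], [62, -43, 0], [82, -57, 0], [102, -70, 0], [117, -80, 0], [122.4, -83.8, 0], [122.4, -83.8, 0], [122.4, -83.8, 0]], roll=[0, 0, 0, 0, 0, 0, 0, 0, 0, 0])

```text
t: 33.85
tool_pos: [0.5805, -0.1749, 0.1477]
tool_rot: [2.987, 0.971, -0.001]
wrist_force: [0.3, -1.5, 0.5]
width: 0.0599
gripper_force: 0.0
```

```bash
python3 - <<'E'
from h import *
show([.5819,-.1744,.097])
E
```

```text
t 33.85 p [ 0.5805 -0.1749  0.1477] yaw 36.03 j7 -0.795 F [ 0.35 -1.49  0.46] T [-0.029  0.036  0.043] w 0.0599
slide mm [ 1.4  0.4 50.7]
```

servo_tool(slide=[[1.4, 0.4, 12], [1.4, 0.4, 26], [1.4, 0.4, 40], [1.4, 0.4, 48], [1.4, 0.4, 50], [1.4, 0.4, 50]], roll=[0, 0, 0, 0, 0, 0])

```text
t: 34.45
tool_pos: [0.5822, -0.1733, 0.0974]
tool_rot: [-2.987, -0.973, 0.001]
wrist_force: [-0.2, 0.3, 0.1]
width: 0.0597
gripper_force: 0.0
```

servo_tool(slide=[[0, 0, 0], [0, 0, 0], [0, 0, 0], [0, 0, 0], [0, 0, 0], [0, 0, 0], [0, 0, 0]], roll=[0, 0, 0, 0, 2, 4, 6], grip=25)

```text
t: 35.15
tool_pos: [0.5831, -0.1736, 0.0987]
tool_rot: [3.034, 0.813, 0.002]
wrist_force: [-0.4, -0.5, 6.7]
width: 0.0346
gripper_force: 40.3
```

```bash
python3 -c "
from h import *
show()"
```

```text
t 35.15 p [ 0.5831 -0.1736  0.0987] yaw 30.0 j7 -0.892 F [-0.4  -0.52  6.71] T [-0.11   0.1    0.199] w 0.0346
```

servo_tool(slide=[[0, 0, 0], [0, 0, 0], [0, 0, 0]], roll=[-2, -4, -6])

```text
t: 35.45
tool_pos: [0.583, -0.1735, 0.0988]
tool_rot: [2.986, 0.973, 0.002]
wrist_force: [-0.8, 0.0, 5.9]
width: 0.0347
gripper_force: 40.4
```

```bash
python3 -c "
from h import *
show()"
```

```text
t 35.45 p [ 0.583  -0.1735  0.0988] yaw 36.11 j7 -0.805 F [-0.76  0.01  5.95] T [-0.02   0.156 -0.082] w 0.0347
```

servo_tool(slide=[[0, 0, 0], [0, 0, 0], [0, 0, 0]], roll=[2, 4, 6])

```text
t: 35.75
tool_pos: [0.5831, -0.1736, 0.0988]
tool_rot: [3.034, 0.813, 0.002]
wrist_force: [-0.9, -0.2, 5.3]
width: 0.0346
gripper_force: 40.3
```

```bash
python3 -c "
from h import *
show()"
```

```text
t 35.75 p [ 0.5831 -0.1736  0.0988] yaw 30.0 j7 -0.892 F [-0.87 -0.24  5.27] T [-0.134  0.074  0.211] w 0.0346
```

servo_tool(slide=[[0, 0, 0], [0, 0, 0], [0, 0, 0]], roll=[-2, -4, -6])

```text
t: 36.05
tool_pos: [0.583, -0.1735, 0.0988]
tool_rot: [2.986, 0.973, 0.002]
wrist_force: [-0.3, 0.1, 6.0]
width: 0.0345
gripper_force: 40.4
```

```bash
python3 -c "
from h import *
show()"
```

```text
t 36.05 p [ 0.583  -0.1735  0.0988] yaw 36.11 j7 -0.805 F [-0.35  0.08  6.04] T [-0.054  0.175 -0.027] w 0.0345
```

servo_tool(slide=[[0, 0, 0], [0, 0, 0], [0, 0, 0]], roll=[2, 4, 6])

```text
t: 36.35
tool_pos: [0.5831, -0.1736, 0.0988]
tool_rot: [3.034, 0.813, 0.002]
wrist_force: [-0.8, -0.4, 4.5]
width: 0.0348
gripper_force: 40.3
```

```bash
python3 -c "
from h import *
show()"
```

```text
t 36.35 p [ 0.5831 -0.1736  0.0988] yaw 30.0 j7 -0.892 F [-0.79 -0.43  4.48] T [-0.154  0.184  0.228] w 0.0348
```

servo_tool(slide=[[0, 0, 0], [0, 0, 0], [0, 0, 0]], roll=[-2, -4, -6])

```text
t: 36.65
tool_pos: [0.583, -0.1735, 0.0988]
tool_rot: [2.986, 0.973, 0.002]
wrist_force: [-1.3, 0.1, 6.0]
width: 0.0347
gripper_force: 40.4
```

```bash
python3 -c "
from h import *
show()"
```

```text
t 36.65 p [ 0.583  -0.1735  0.0988] yaw 36.11 j7 -0.805 F [-1.28  0.15  6.04] T [-0.039  0.167 -0.102] w 0.0347
```

servo_tool(slide=[[0, 0, 0], [0, 0, 0], [0, 0, 0]], roll=[2, 4, 6])

```text
t: 36.95
tool_pos: [0.5831, -0.1736, 0.0988]
tool_rot: [3.034, 0.813, 0.002]
wrist_force: [-0.5, -1.0, 5.1]
width: 0.0347
gripper_force: 40.3
```

```bash
python3 -c "
from h import *
show()"
```

```text
t 36.95 p [ 0.5831 -0.1736  0.0988] yaw 30.0 j7 -0.892 F [-0.5  -1.01  5.08] T [-0.133  0.118  0.177] w 0.0347
```

servo_tool(slide=[[0, 0, 0], [0, 0, 0], [0, 0, 0]], roll=[2, 4, 4])

```text
t: 37.25
tool_pos: [0.5831, -0.1737, 0.0988]
tool_rot: [3.06, 0.706, 0.002]
wrist_force: [-0.9, -0.7, 4.1]
width: 0.0347
gripper_force: 40.3
```

servo_tool(slide=[[0, 0, 0], [0, 0, 0], [0, 0, -15], [0, 0, -35], [0, 0, -50]], roll=[0, 0, 0, 0, 0], grip=60)

```text
t: 37.75
tool_pos: [0.5829, -0.1734, 0.1499]
tool_rot: [3.06, 0.709, 0.002]
wrist_force: [1.0, -0.5, -0.1]
width: 0.0601
gripper_force: 0.0
```

```bash
python3 - <<'E'
from h import *
show([.5297,-.3149,.148])
E
```

```text
t 37.75 p [ 0.5829 -0.1734  0.1499] yaw 26.08 j7 -0.942 F [ 1.02 -0.52 -0.13] T [ 0.009 -0.011 -0.042] w 0.0601
slide mm [-110.   103.7    1.9]
```

servo_tool(slide=[[-5, 5, 0], [-20, 19, 0], [-38, 36, 0], [-56, 53, 0], [-74, 70, 0], [-92, 87, 0], [-105, 99, 0], [-110, 103.7, 0], [-110, 103.7, 0], [-110, 103.7, 0]], roll=[0, 0, 0, 0, 0, 0, 0, 0, 0, 0])

```text
t: 38.75
tool_pos: [0.5299, -0.3134, 0.1479]
tool_rot: [-3.059, -0.711, -0.001]
wrist_force: [0.5, 0.7, -0.5]
width: 0.0597
gripper_force: 0.0
```

```bash
python3 - <<'E'
from h import *
show([.5295,-.3149,.097])
E
```

```text
t 38.75 p [ 0.5299 -0.3134  0.1479] yaw 26.16 j7 -0.686 F [ 0.5   0.66 -0.53] T [ 0.028 -0.032 -0.024] w 0.0597
slide mm [-1.   1.2 50.9]
```

servo_tool(slide=[[-1, 1.2, 12], [-1, 1.2, 26], [-1, 1.2, 40], [-1, 1.2, 48], [-1, 1.2, 50], [-1, 1.2, 50]], roll=[0, 0, 0, 0, 0, 0])

```text
t: 39.35
tool_pos: [0.5287, -0.3161, 0.0974]
tool_rot: [-3.06, -0.709, 0.001]
wrist_force: [-0.6, -0.4, 0.3]
width: 0.06
gripper_force: 0.0
```

servo_tool(slide=[[0, 0, 0], [0, 0, 0], [0, 0, 0], [0, 0, 0], [0, 0, 0], [0, 0, 0], [0, 0, 0]], roll=[0, 0, 0, 0, -2, -4, -6], grip=25)

```text
t: 40.05
tool_pos: [0.5283, -0.3145, 0.0986]
tool_rot: [-3.016, -0.87, 0.002]
wrist_force: [-4.7, 6.2, 5.6]
width: 0.0349
gripper_force: 40.4
```

```bash
python3 -c "
from h import *
show()"
```

```text
t 40.05 p [ 0.5283 -0.3145  0.0986] yaw 32.2 j7 -0.602 F [-4.71  6.22  5.56] T [ 1.01   0.768 -0.111] w 0.0349
```

servo_tool(slide=[[0, 0, 0], [0, 0, 0], [0, 0, 0]], roll=[2, 4, 6])

```text
t: 40.35
tool_pos: [0.5283, -0.3145, 0.0986]
tool_rot: [-3.058, -0.708, 0.002]
wrist_force: [-4.4, 4.6, 6.1]
width: 0.0347
gripper_force: 40.4
```

```bash
python3 -c "
from h import *
show()"
```

```text
t 40.35 p [ 0.5283 -0.3145  0.0986] yaw 26.08 j7 -0.689 F [-4.38  4.58  6.06] T [1.022 0.771 0.212] w 0.0347
```

servo_tool(slide=[[0, 0, 0], [0, 0, 0], [0, 0, 0]], roll=[-2, -4, -6])

```text
t: 40.65
tool_pos: [0.5283, -0.3145, 0.0986]
tool_rot: [-3.016, -0.87, 0.002]
wrist_force: [-4.2, 5.7, 5.9]
width: 0.0348
gripper_force: 40.4
```

```bash
python3 -c "
from h import *
show()"
```

```text
t 40.65 p [ 0.5283 -0.3145  0.0986] yaw 32.2 j7 -0.602 F [-4.25  5.69  5.94] T [ 1.03   0.82  -0.055] w 0.0348
```

servo_tool(slide=[[0, 0, 0], [0, 0, 0], [0, 0, 0]], roll=[2, 4, 6])

```text
t: 40.95
tool_pos: [0.5283, -0.3145, 0.0986]
tool_rot: [-3.058, -0.708, 0.002]
wrist_force: [-3.6, 5.3, 6.3]
width: 0.0353
gripper_force: 40.4
```

```bash
python3 -c "
from h import *
show()"
```

```text
t 40.95 p [ 0.5283 -0.3145  0.0986] yaw 26.08 j7 -0.689 F [-3.59  5.28  6.35] T [1.019 0.79  0.155] w 0.0353
```

servo_tool(slide=[[0, 0, 0], [0, 0, 0], [0, 0, 0]], roll=[-2, -4, -6])

```text
t: 41.25
tool_pos: [0.5283, -0.3145, 0.0986]
tool_rot: [-3.016, -0.87, 0.002]
wrist_force: [-3.8, 5.2, 6.6]
width: 0.0347
gripper_force: 40.4
```

```bash
python3 -c "
from h import *
show()"
```

```text
t 41.25 p [ 0.5283 -0.3145  0.0986] yaw 32.2 j7 -0.602 F [-3.81  5.2   6.57] T [ 1.072  0.788 -0.093] w 0.0347
```

servo_tool(slide=[[0, 0, 0], [0, 0, 0], [0, 0, 0]], roll=[2, 4, 6])

```text
t: 41.55
tool_pos: [0.5283, -0.3145, 0.0986]
tool_rot: [-3.058, -0.709, 0.002]
wrist_force: [-4.0, 5.4, 5.1]
width: 0.035
gripper_force: 40.4
```

```bash
python3 -c "
from h import *
show()"
```

```text
t 41.55 p [ 0.5283 -0.3145  0.0986] yaw 26.09 j7 -0.689 F [-3.99  5.37  5.1 ] T [1.049 0.806 0.229] w 0.035
```

servo_tool(slide=[[0, 0, 0], [0, 0, 0], [0, 0, 0], [0, 0, 0]], roll=[2, 4, 5, 5])

```text
t: 41.95
tool_pos: [0.5283, -0.3145, 0.0986]
tool_rot: [-3.086, -0.575, 0.002]
wrist_force: [-3.7, 4.7, 6.3]
width: 0.0345
gripper_force: 40.4
```

servo_tool(slide=[[0, 0, 0], [0, 0, 0], [0, 0, -15], [0, 0, -35], [0, 0, -50]], roll=[0, 0, 0, 0, 0], grip=60)

```text
t: 42.45
tool_pos: [0.5295, -0.317, 0.1502]
tool_rot: [3.087, 0.574, 0.003]
wrist_force: [0.8, -0.3, -0.6]
width: 0.0602
gripper_force: 0.0
```

```bash
python3 - <<'E'
from h import *
show([.5822,-.1743,.148])
E
```

```text
t 42.45 p [ 0.5295 -0.317   0.1502] yaw 21.07 j7 -0.756 F [ 0.79 -0.3  -0.6 ] T [-0.056 -0.051  0.038] w 0.0602
slide mm [ 100.4 -114.2    2.2]
```

servo_tool(slide=[[5, -6, 0], [18, -20, 0], [35, -40, 0], [52, -59, 0], [69, -78, 0], [86, -97, 0], [96, -109, 0], [100.4, -114.2, 0], [100.4, -114.2, 0], [100.4, -114.2, 0]], roll=[0, 0, 0, 0, 0, 0, 0, 0, 0, 0])

```text
t: 43.45
tool_pos: [0.5809, -0.1751, 0.1479]
tool_rot: [3.088, 0.572, -0.001]
wrist_force: [0.2, -0.8, -0.5]
width: 0.0599
gripper_force: 0.0
```

```bash
python3 - <<'E'
from h import *
show([.5822,-.1743,.097])
E
```

```text
t 43.45 p [ 0.5809 -0.1751  0.1479] yaw 21.0 j7 -1.013 F [ 0.17 -0.81 -0.46] T [ 0.034 -0.009  0.039] w 0.0599
slide mm [ 1.5 -0.4 50.9]
```

servo_tool(slide=[[1.5, -0.4, 12], [1.5, -0.4, 26], [1.5, -0.4, 40], [1.5, -0.4, 48], [1.5, -0.4, 50], [1.5, -0.4, 50]], roll=[0, 0, 0, 0, 0, 0])

```text
t: 44.05
tool_pos: [0.5825, -0.1727, 0.0974]
tool_rot: [-3.088, -0.575, 0.001]
wrist_force: [-0.1, 0.3, -0.3]
width: 0.0596
gripper_force: 0.0
```

servo_tool(slide=[[0, 0, 0], [0, 0, 0], [0, 0, 0], [0, 0, 0], [0, 0, 0], [0, 0, 0]], roll=[0, 0, 0, 0, 2, 4], grip=25)

```text
t: 44.65
tool_pos: [0.5836, -0.1738, 0.0989]
tool_rot: [3.105, 0.463, 0.003]
wrist_force: [-0.6, -3.2, 6.3]
width: 0.0349
gripper_force: 40.6
```

```bash
python3 -c "
from h import *
show()"
```

```text
t 44.65 p [ 0.5836 -0.1738  0.0989] yaw 16.95 j7 -1.078 F [-0.62 -3.24  6.31] T [-0.772 -0.082  0.266] w 0.0349
```

servo_tool(slide=[[0, 0, 0], [0, 0, 0], [0, 0, 0]], roll=[-2, -4, -6])

```text
t: 44.95
tool_pos: [0.5835, -0.1736, 0.0989]
tool_rot: [3.077, 0.628, 0.003]
wrist_force: [-0.8, -3.2, 6.6]
width: 0.0348
gripper_force: 40.7
```

```bash
python3 -c "
from h import *
show()"
```

```text
t 44.95 p [ 0.5835 -0.1736  0.0989] yaw 23.06 j7 -0.991 F [-0.81 -3.18  6.63] T [-0.669 -0.051 -0.051] w 0.0348
```

servo_tool(slide=[[0, 0, 0], [0, 0, 0], [0, 0, 0]], roll=[2, 4, 6])

```text
t: 45.25
tool_pos: [0.5836, -0.1738, 0.0989]
tool_rot: [3.105, 0.463, 0.003]
wrist_force: [0.4, -3.8, 5.0]
width: 0.0349
gripper_force: 40.6
```

```bash
python3 -c "
from h import *
show()"
```

```text
t 45.25 p [ 0.5836 -0.1738  0.0989] yaw 16.94 j7 -1.078 F [ 0.35 -3.78  5.04] T [-0.777 -0.151  0.216] w 0.0349
```

servo_tool(slide=[[0, 0, 0], [0, 0, 0], [0, 0, 0]], roll=[-2, -4, -6])

```text
t: 45.55
tool_pos: [0.5835, -0.1736, 0.0989]
tool_rot: [3.077, 0.628, 0.003]
wrist_force: [1.1, -2.6, 6.1]
width: 0.0349
gripper_force: 40.7
```

```bash
python3 -c "
from h import *
show()"
```

```text
t 45.55 p [ 0.5835 -0.1736  0.0989] yaw 23.06 j7 -0.991 F [ 1.13 -2.62  6.13] T [-0.628 -0.029 -0.111] w 0.0349
```

servo_tool(slide=[[0, 0, 0], [0, 0, 0], [0, 0, 0]], roll=[2, 4, 6])

```text
t: 45.85
tool_pos: [0.5836, -0.1738, 0.0989]
tool_rot: [3.105, 0.463, 0.003]
wrist_force: [-0.0, -3.5, 5.7]
width: 0.0347
gripper_force: 40.6
```

```bash
python3 -c "
from h import *
show()"
```

```text
t 45.85 p [ 0.5836 -0.1738  0.0989] yaw 16.95 j7 -1.078 F [-0.03 -3.5   5.74] T [-0.804 -0.171  0.216] w 0.0347
```

Left load is about 0.08 N·m, or about 25 N on the foot. I'll release, withdraw and check.

servo_tool(slide=[[0, 0, 0], [0, 0, 0], [0, 0, -15], [0, 0, -35], [0, 0, -60], [0, 0, -80]], roll=[0, 0, 0, 0, 0, 0], grip=60)

```text
t: 46.45
tool_pos: [0.583, -0.1724, 0.1801]
tool_rot: [-3.106, -0.468, -0.001]
wrist_force: [-0.1, -0.1, 0.3]
width: 0.0601
gripper_force: 0.0
```

servo_tool(slide=[[-35, 23, 0], [-70, 48, 0], [-106, 73, 0], [-142, 97, 0], [-179, 122, 0], [-215, 147, 0], [-251, 172, 0], [-287, 196, 0], [-320, 219, 0], [-350, 250, 0]], roll=[0, 0, 0, 0, 0, 0, 0, 0, 0, 0])

```text
t: 47.45
tool_pos: [0.3202, -0.5149, 0.179]
tool_rot: [-3.106, -0.467, -0.0]
wrist_force: [0.3, -1.3, 0.6]
width: 0.0604
gripper_force: 0.0
```

```bash
python3 - <<'E'
from h import *
show()
t=np.mean([snapshot('top')[0] for i in range(6)],0).astype(np.uint8)
s=np.mean([snapshot('scene')[0] for i in range(3)],0).astype(np.uint8)
k=[cv2.resize(t[v-14:v+14,u-14:u+14],None,fx=10,fy=10,interpolation=cv2.INTER_CUBIC) for u,v in((255,186),(324,213))]
b=cv2.resize(s[180:310,220:360],(560,320),interpolation=cv2.INTER_CUBIC)
cv2.imwrite('pics/k2.png',np.vstack([np.hstack(k),b])[:,:,::-1])
E
```

```text
t 47.45 p [ 0.3202 -0.5149  0.179 ] yaw 17.1 j7 -0.308 F [ 0.34 -1.33  0.56] T [ 0.025 -0.038  0.009] w 0.0604
```

View pics/k2.png

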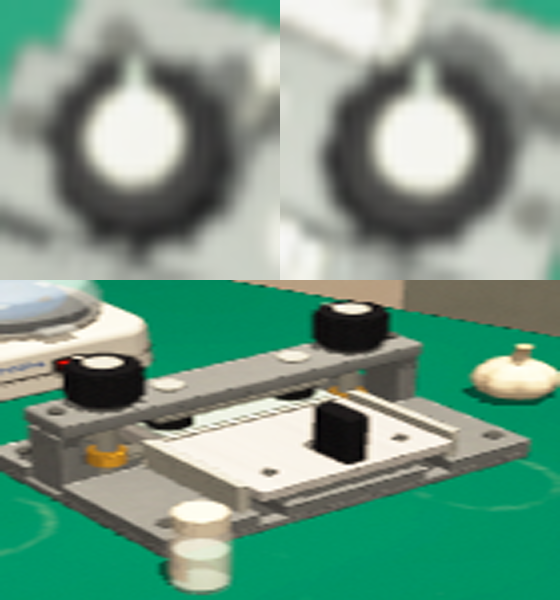

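The left pointer tip is at (135,65) and the right at (426,65), parallel to within about 0.05 rad, so the tray is level. The tray is home and the vial stands upright.

```bash
python3 -c "
from workcell import *
print(hand_in())"
```

```text
the job is handed in; nothing more can be done
None
```

The job is handed in at about 48 s: tray against the rear stop and level to within about 0.2 mm by the knob pointers, left foot at about 25 N, right foot estimated at about 25 N (last measured about 19 ± 4 N, then turned up 5° and not re-measured), and the vial untouched.

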